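Click the battery into the glider pod

ROBOT

A 7-joint arm with a two-finger parallel gripper is mounted at the origin on the work surface. World frame = base frame: x ahead of the robot, y to its left, z up, the work surface at z = 0. Lengths are in m, angles in rad, forces in N, time in s.
With the tool pointing down it reaches from about 0.35 to 0.9 m from the base axis. Payload 7.2 kg.
Tool frame: the origin (TCP) lies between the finger pads; the fingertips stand 11 mm ahead of it and the grasp point (between the pads) lies 8 mm behind it (ctrl.tips_ahead is the distance from the TCP to the fingertips, in m); z points along the fingers, y is the line along which they close (so a half turn about z gives the same grasp; the last joint's range is limited). The gripper opens to 88 mm and grips with 3 to 60 N. Pads are 20 mm wide; open, the fingers measure 115 mm over their backs; the gripper's body (75 mm by 178 mm) begins 61 mm behind the grasp point.
Start: joints at [1.104, 0.411, -0.013, 1.596, 0.006, 1.134, -0.082], TCP at [0.243, -0.576, 0.207] pointing down, gripper open.
Joint ranges: [-2.95, 2.95], [-0.29, 1.99], [-1.47, 1.44], [0.14, 2.54], [-1.03, 4.17], [0.13, 1.85], [-2.86, 2.86]. Speed limits (rad/s): [2.39, 2.39, 3.01, 3.01, 3.14, 3.14, 3.14].

INTERFACE

Orientations are given as a 3x3 rotation matrix whose columns are the frame's x, y, z axes.
In Python, from plant import ctrl gives the robot as it stands.
- The arm moves only by the shell command python3 drive.py [FORCE], which reads ROWS from standard input. ROWS is one flat JSON list of numbers that holds 1 to 10 rows one after another, with no inner brackets; each row has 5 numbers: dx, dy, dz in shares of the most that a row can go, 1 being 50 mm, then a turn about the tool's z in a scale on which 1.0 is pi rad, then the finger opening in m; each row shifts and turns the commanded pose from where the row before left it, along the tool's axes as they then stand; what a row does not reach is not made up. A row lasts 1/10 s, in which the tool goes at most 0.05 m and 0.15 rad, less where a joint would pass 70% of its speed; a pose out of reach is approached as far as the arm can. The fingers move at their own pace and stop on an object; FORCE is the grip in N (left out, the last holds). Time passes only in rows, so rows that do not move let the fingers close. It prints the time, the measured TCP pose, the force, the opening and the grip force at its end. Input that does not fit is refused with a message, and nothing moves.
- ctrl.state(): the state, without advancing time (a new reading comes with each control period).
- ctrl.read_camera(name): name is "scene" or "side" or "wrist"; returns a dict with "image" (480x640x3 uint8, red, green, blue), "mtx" (3x3 intrinsics, pixels), "world_from_camera" (4x4, takes a point from camera to world coordinates). Camera axes: x right, y down, z forward; pixel columns grow to the right and rows downward; lengths in m; the calibration is good to about 2 mm. A picture is of the moment at which its call begins. There is no depth.
- ctrl.hand_in(): hands the job in; it is judged then, once.
The state is a dict: "clock": time; "joints": joint angles; "dq": joint speeds; "joint_torque": joint torques, N m; "tcp_pos": TCP position; "tool_rot": TCP orientation; "contact_force": force on the tool from outside, world axes, zero at the start; "moment": the same for the moment, N m; "grip_width": finger opening in m; "grip_force": force on a finger pad.
Only numpy, scipy, OpenCV 4.12 (cv2) and the standard library are available. Lean on these libraries where they do the work, as an engineer would, in place of code of your own. Each camera call takes 0.05 s, during which the arm holds its last target. There are 200 camera calls.

TASK

Load the blue battery pack into the open nose of the model glider's pod, brass contacts first: slide it along the rails under the lips, pushing the red spring catch aside, until it is fully home and the catch has clicked out behind it. Do it gently, without ramming the pack against the pod, and leave it there, letting go; leave the orange pack and the other things on the bench where they lie.

Things in the scene. Friction and masses are not known exactly. Their poses are not given: they have to be found in the camera images.
- pack: Blue battery pack, about 260 g. Black sled 110 x 52 x 9 mm (x, y, z) at the bottom; on it a blue block 34 mm wide (y), x from -55 to +51 mm, z from 9 to 45 mm. Origin: centre of the underside. +x points to the end with brass contacts (two brass marks on top near it), which goes in first. The rear end (x = -55 mm) is one flat face, sled and block flush.
- pack_contacts (a point): Middle of the lower edge of the pack's contact end: 55 mm along the pack's +x from its origin, at the underside.
- flat_pack: Orange battery pack of the same shape and size, empty; a bystander. Origin and axes as for the blue pack.
- pod: Wooden pod of a model glider with a black tail boom, fixed. Origin on the bench under the pod; +x runs from the open nose to the tail, z up. In its frame (mm): channel floor top z = 25, x -120 to +85; side rails x -105 to +85, inner faces y = +-27.5 (the sled slides between), tops z = 46. Lips on the rails, z 40 to 46, leave y = +-20 open for the blue block: the pack enters only through the nose.
- pod_mouth (a point): Middle of the nose opening on the channel floor: x = -105, y = 0, z = 25 mm in the pod's frame; axes as the pod's. Flared guides widen the mouth from y = +-27.5 at x = -105 to about +-33 at x = -120. Between mouth and roof nothing stands above z = 46.
- catch (a joint): Red slippery spring catch in a gap of the +y rail, slides along y: 0 = out (7 mm into the channel), up to 0.009 m pushed aside. Bevel to the mouth, square face to the tail; spring 4 to 8 N. Carriage centred: square face x = -50, stop face x = +64 mm, so a seated pack has 4 mm play. The sled's front edge pushes it aside (7 to 15 N); it rides on the sled at 0.003 to 0.007 and clicks to 0 behind it.
- knife: Closed craft knife, black and yellow, about 190 mm long, loose bystander; origin under the middle of its black handle.
- glue: White glue bottle with a red cap, 44 mm diameter, 100 mm high, standing, loose bystander; origin at the centre of its underside.
- sander: Cork sanding block 110 x 50 x 30 mm, loose bystander; origin at the centre of its underside.
- driver: Screwdriver lying on the bench, loose bystander; origin under its middle.
- pins: Small glass jar with a steel lid, 60 mm diameter, 70 mm high, loose bystander; origin at the centre of its underside.
- wing: Balsa wing panel of ribs and spars, about 140 x 365 x 20 mm, loose bystander at the back; origin at the centre of its underside.
- pod_roof (a point): Middle of the front edge of the strap roof, its underside: x = -27, y = 0, z = 74 mm in the pod's frame. The roof spans x -27 to +81, top z = 84, so holding fingers cannot follow the pack home: push the last part on the pack's rear face. Deep inside is a red end stop (rigid). Stop and catch sit on one trim carriage, clamped anywhere within +-14 mm along x, where is not told (slips at 70 N).

How it is judged:
By the outcome, as a careful person would: the job done as asked, in the order asked, and still so for the second after the job is handed in, with the robot touching nothing.
It also fails if it takes over 58 s, if anything falls off the work surface, if the arm or the gripper's body presses on something with over 40 N, if the wrist force passes 120 N, or if a joint passes its speed limit or range.

## Working session

There is one attempt and no reset: what is moved stays moved. The work goes in short steps, Python scripts to look and compute and a shell command to move; the robot and the scene stay as the last step left them, time stands still between calls to the robot, and variables do not carry over. Pictures are saved under pics/ and viewed, at most 10 in all, crops included, and the job is handed in when it is done.

```bash
ls; mkdir -p pics
python3 - <<'E'
from plant import ctrl
import cv2,numpy as np
np.set_printoptions(precision=4,suppress=True)
for n in ("scene","side"):
    c=ctrl.read_camera(n); cv2.imwrite(f"pics/{n}0.png",c["image"][:,:,::-1]); np.savez(f"pics/{n}0.npz",**c)
    print(n,c["mtx"].tolist(),c["world_from_camera"])
s=ctrl.state();print(s["clock"],s["tcp_pos"],s["tool_rot"],ctrl.tips_ahead)
E
```

```text
drive.py
pics
plant.py
scene [[505.3885584819852, 0.0, 315.28007897872686], [0.0, 505.3885584819852, 244.39755026925434], [0.0, 0.0, 1.0]] [[ 0.1607  0.779  -0.6061  1.3094]
 [ 0.9868 -0.1379  0.0844 -0.2322]
 [-0.0179 -0.6117 -0.7909  1.0411]
 [ 0.      0.      0.      1.    ]]
side [[551.954377305612, 0.0, 326.9913252649743], [0.0, 551.954377305612, 243.1260589648554], [0.0, 0.0, 1.0]] [[ 0.8165  0.453  -0.358   1.0483]
 [ 0.5773 -0.6329  0.5159 -0.8058]
 [ 0.0072 -0.6279 -0.7783  1.098 ]
 [ 0.      0.      0.      1.    ]]
0.1 [ 0.2424 -0.5755  0.2059] [[ 0.9215  0.3883 -0.0007]
 [ 0.3883 -0.9215  0.0014]
 [-0.0001 -0.0016 -1.    ]] 0.011
```

View pics/scene0.png

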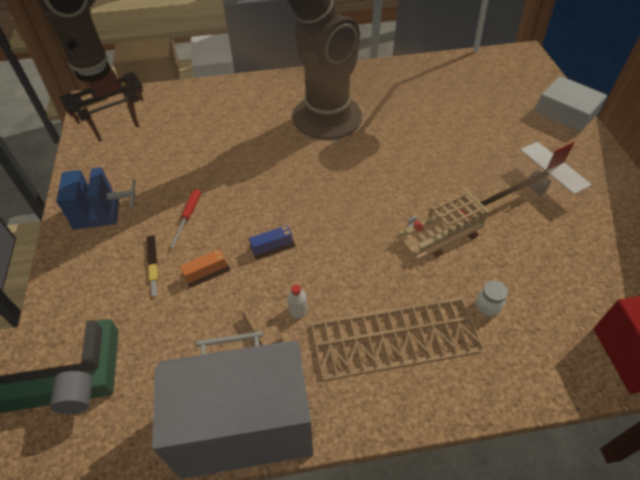

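View pics/side0.png

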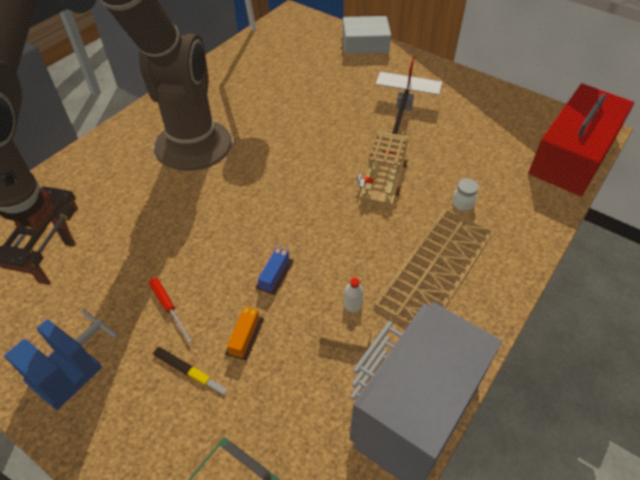

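Both views: blue pack at scene (270,241) / side (273,270), contacts toward the pod. The pod's nose is at scene (408,240) / side (375,195), with its tail to the world +y side, and the red catch is at scene (418,225). Next: coarse positions by ray casting.

```bash
cat > h.py <<'E'
import numpy as np,cv2
np.set_printoptions(precision=4,suppress=True)
def ray(c,p):
    M=c["world_from_camera"]; d=M[:3,:3]@np.linalg.inv(c["mtx"])@np.array([p[0],p[1],1.]); return M[:3,3],d/np.linalg.norm(d)
def plane(c,p,z):
    o,d=ray(c,p); return o+d*(z-o[2])/d[2]
def tri(obs):
    A=np.zeros((3,3));b=np.zeros(3);R=[ray(c,p) for c,p in obs]
    for o,d in R: P=np.eye(3)-np.outer(d,d);A+=P;b+=P@o
    x=np.linalg.solve(A,b); return x,max(np.linalg.norm((np.eye(3)-np.outer(d,d))@(x-o)) for o,d in R)
def proj(c,X):
    M=np.linalg.inv(c["world_from_camera"]); q=c["mtx"]@(M[:3,:3]@np.asarray(X)+M[:3,3]); return q[:2]/q[2]
def blobs(c,lo,hi,amin=30):
    h=cv2.cvtColor(c["image"],cv2.COLOR_RGB2HSV); m=cv2.inRange(h,np.array(lo),np.array(hi))
    n,l,s,ce=cv2.connectedComponentsWithStats(m); return [(s[i].tolist(),ce[i].round(1)) for i in range(1,n) if s[i,4]>=amin],l
def snap(n,f):
    from plant import ctrl
    c=ctrl.read_camera(n); cv2.imwrite(f"pics/{f}.png",c["image"][:,:,::-1]); np.savez(f"pics/{f}.npz",**c); return c
def load(f): return dict(np.load(f"pics/{f}.npz"))
E
python3 - <<'E'
from h import *
s,d=load("scene0"),load("side0")
for c in (s,d): print(blobs(c,(110,120,40),(130,255,255))[0]); print(blobs(c,(0,170,120),(5,255,255),6)[0])
print(tri([(s,(270,241)),(d,(273,270))]))
print("nose", plane(s,(408,242),.04),plane(d,(377,197),.04)); print("catch",tri([(s,(418,225)),(d,(368,181))]))
print("roof far",plane(s,(463,208),.084),plane(d,(390,140),.084))
E
```

```text
[([251, 234, 22, 11, 117], array([260.4, 239.2]))]
[([183, 190, 17, 27, 217], array([191.1, 202.9])), ([416, 222, 3, 3, 7], array([417. , 223.3])), ([292, 286, 8, 7, 40], array([295.5, 288.7])), ([621, 297, 19, 33, 336], array([633. , 308.9]))]
[([259, 253, 28, 31, 225], array([272.1, 269.4]))]
[([542, 90, 91, 72, 2890], array([588.7, 127.8])), ([584, 121, 8, 14, 33], array([587.4, 127.7])), ([365, 178, 8, 4, 22], array([368.3, 179.6])), ([150, 278, 24, 33, 294], array([160.7, 293.7])), ([351, 278, 8, 9, 55], array([354.2, 282. ]))]
(array([ 0.4958, -0.236 ,  0.0212]), np.float64(0.0005923111661017759))
nose [0.5752 0.1044 0.04  ] [0.5787 0.1004 0.04  ]
catch (array([0.5208, 0.1471, 0.0306]), np.float64(0.0017932047211501397))
roof far [0.5264 0.2549 0.084 ] [0.5116 0.2696 0.084 ]
```

Run:
```python
from h import *
from plant import ctrl
s,d=load("scene0"),load("side0")
a,b=plane(s,(252,243),.045),plane(s,(290,232),.045);v=b-a;print("pack heading",np.degrees(np.arctan2(v[1],v[0])),np.linalg.norm(v))
w=snap("wrist","w0"); S=ctrl.state(); T=np.eye(4);T[:3,:3]=S["tool_rot"];T[:3,3]=S["tcp_pos"]
print(np.linalg.inv(T)@w["world_from_camera"]); print(w["mtx"])
R=np.array(S["tool_rot"]);print("tool delta to (.5,-.236,.25)",R.T@(np.array([.5,-.236,.25])-S["tcp_pos"]))
```

```text
pack heading 100.6669049679646 0.10020203709898604
[[-0.0005 -0.9697 -0.2441  0.067 ]
 [ 1.     -0.0007  0.0005  0.001 ]
 [-0.0007 -0.2441  0.9697 -0.1789]
 [ 0.      0.      0.      1.    ]]
[[378.9005   0.     318.4111]
 [  0.     378.9005 242.4321]
 [  0.       0.       1.    ]]
tool delta to (.5,-.236,.25) [ 0.3692 -0.213  -0.0438]
```

Units first: shifts go in shares of 50 mm and turns go in shares of pi rad. So 0.046 m is 0.92, -0.027 m is -0.54.

```bash
echo '[0.92,-0.54,-0.12,0,0.088,0.92,-0.54,-0.12,0,0.088,0.92,-0.54,-0.12,0,0.088,0.92,-0.54,-0.12,0,0.088,0.92,-0.54,-0.12,0,0.088,0.92,-0.54,-0.12,0,0.088,0.92,-0.54,-0.12,0,0.088,0.92,-0.54,0,0,0.088]' | python3 drive.py; echo '[0,0,0,-0.0477,0.088,0,0,0,-0.0477,0.088,0,0,0,-0.0477,0.088,0,0,0,-0.0477,0.088,0,0,0,-0.0477,0.088,0,0,0,-0.0477,0.088,0,0,0,-0.0477,0.088,0,0,0,-0.0477,0.088,0,0,0,-0.0477,0.088,0,0,0,0,0.088]' | python3 drive.py; python3 -c "
from h import *
snap('wrist','w1')"
```

```text
clock: 0.95
tcp_pos: [0.4817, -0.2556, 0.2466]
tool_rot: [[0.922, 0.388, 0.001], [0.388, -0.922, -0.001], [0.001, 0.001, -1.0]]
contact_force: [1.2, -0.5, 0.4]
grip_width: 0.0879
grip_force: 0.0
clock: 1.95
tcp_pos: [0.4804, -0.2572, 0.2455]
tool_rot: [[-0.179, 0.984, -0.0], [0.984, 0.179, 0.0], [0.0, -0.0, -1.0]]
contact_force: [1.3, 0.4, 0.4]
grip_width: 0.0879
grip_force: 0.0
```

View pics/w1.png

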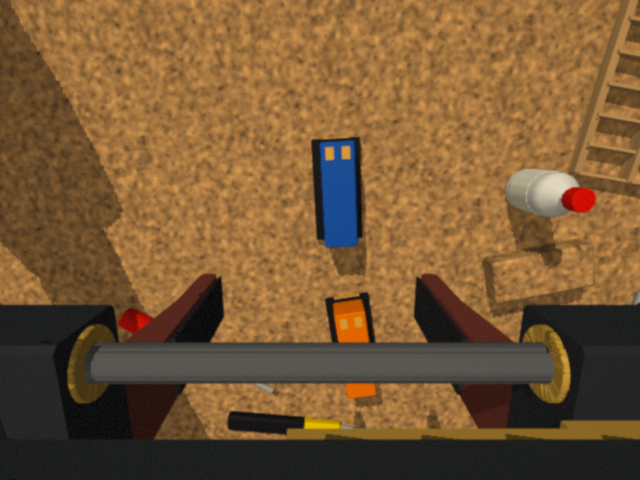

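Wrist view: blue block corners are at about (320,142), (356,140), (358,245) and (323,247), with brass marks at (330,153) and (346,152). The orange pack lies behind at (350,340) and the glue bottle at (545,195). The pack's rear is free.

```bash
cat >> h.py <<'E'
def bluerect(c):
    h=cv2.cvtColor(c["image"],cv2.COLOR_RGB2HSV); m=cv2.inRange(h,(105,140,60),(130,255,255))
    m=cv2.morphologyEx(m,cv2.MORPH_CLOSE,np.ones((3,3)))
    k=max(cv2.findContours(m,cv2.RETR_EXTERNAL,cv2.CHAIN_APPROX_NONE)[0],key=cv2.contourArea)
    return cv2.minAreaRect(k)
def brass(c,r):
    x,y=int(r[0][0]),int(r[0][1]); h=cv2.cvtColor(c["image"],cv2.COLOR_RGB2HSV); m=cv2.inRange(h,(10,70,130),(30,255,255))
    k=np.zeros_like(m); cv2.fillPoly(k,[cv2.boxPoints((r[0],(r[1][0]-3,r[1][1]-3),r[2])).astype(int)],255)
    n,l,s,ce=cv2.connectedComponentsWithStats(m&k); return sorted([tuple(ce[i]) for i in range(1,n) if s[i,4]>12])
def packpose(c,z=.045):
    r=bluerect(c); B=np.array([plane(c,p,z) for p in cv2.boxPoints(r)]); b=brass(c,r)
    e=[B[(i+1)%4]-B[i] for i in range(4)]; L=max(e[:2],key=np.linalg.norm); W=min(e[:2],key=np.linalg.norm); ctr=B.mean(0)
    bm=plane(c,np.mean(b,0),z); u=L/np.linalg.norm(L); u=u*np.sign(u@(bm-ctr))
    return dict(ctr=ctr,yaw=np.degrees(np.arctan2(u[1],u[0])),L=np.linalg.norm(L),W=np.linalg.norm(W),brass=b,origin=ctr+u*.002,u=u,brass_ahead=(bm-ctr)@u)
E
python3 - <<'E'
from h import *
from plant import ctrl
w,s,d=load("w1"),load("scene0"),load("side0"); print(packpose(w))
r=[bluerect(c) for c in (s,d)]; print(r)
p=packpose(w); print(proj(s,p["ctr"]),proj(d,p["ctr"]))
E
```

```text
{'ctr': array([ 0.4981, -0.2349,  0.045 ]), 'yaw': np.float64(104.42859347567749), 'L': np.float64(0.1057360271112251), 'W': np.float64(0.03421097192401671), 'brass': [(np.float64(329.10377358490564), np.float64(153.00943396226415)), (np.float64(345.5), np.float64(152.11764705882354))], 'origin': array([ 0.4976, -0.233 ,  0.045 ]), 'u': array([-0.2492,  0.9685, -0.    ]), 'brass_ahead': np.float64(0.04125867512342219)}Traceback (most recent call last):
  File "<stdin>", line 4, in <module>
  File "h.py", line 23, in bluerect
    k=max(cv2.findContours(m,cv2.RETR_EXTERNAL,cv2.CHAIN_APPROX_NONE)[0],key=cv2.contourArea)
ValueError: max() iterable argument is empty
```

To row units: 0.047 m is 0.94, 0.018 m is 0.36.

```bash
echo '[0.94,0.36,0,0,0.088,0.94,0.36,0,0,0.088]' | python3 drive.py | head -2;  python3 -c "
from h import *
snap('wrist','w2')";echo '[0.94,0.36,0,0,0.088,0.94,0.36,0,0,0.088,0.94,0.36,0,0,0.088,0.94,0.36,0,0,0.088,0,0,0,0,0.088]' | python3 drive.py | head -2; python3 -c "
from h import *
snap('wrist','w3')
for f in ('w1','w2'):
  c=load(f);h=cv2.cvtColor(c['image'],cv2.COLOR_RGB2HSV);m=cv2.inRange(h,(105,140,60),(130,255,255));r=bluerect(c);b=brass(c,r)
  y0,y1=[int(f(cv2.boxPoints(r)[:,1])) for f in (min,max)]
  P=[(np.flatnonzero(m[y]).mean(),y) for y in range(y0+8,y1-8) if m[y].any()]
  vx,vy,x,y=cv2.fitLine(np.array(P,np.float32),cv2.DIST_HUBER,0,.01,.01).ravel(); q=lambda Y:plane(c,(x+vx*(Y-y)/vy,Y),.045)
  v=q(y0+8)-q(y1-8);print(f,r,b,np.degrees(np.arctan2(v[1],v[0])));p=packpose(c);print(p['origin'],p['L'],p['W'],p['yaw'])
a,b=load('w1'),load('w2');B=[brass(c,bluerect(c)) for c in (a,b)]
for i in (0,1): print('brass3d',tri([(a,B[0][i]),(b,B[1][i])]))
"
```

```text
clock: 2.2
tcp_pos: [0.4991, -0.1591, 0.2455]
clock: 2.75
tcp_pos: [0.5367, 0.0459, 0.2462]
w1 ((338.76470947265625, 193.058837890625), (105.68977355957031, 35.38847351074219), 87.27368927001953) [(np.float64(329.10377358490564), np.float64(153.00943396226415)), (np.float64(345.5), np.float64(152.11764705882354))] 103.19751282382748
[ 0.4976 -0.233   0.045 ] 0.1057360271112251 0.03421097192401671 104.42859347567749
w2 ((303.8065490722656, 277.9443664550781), (100.4510498046875, 33.541015625), 86.05481719970703) [(np.float64(293.76190476190476), np.float64(245.86904761904762)), (np.float64(309.4166666666667), np.float64(245.08333333333334))] 103.30405804179888
[ 0.4964 -0.2297  0.045 ] 0.1122791689785055 0.03435056381029224 103.46127783451344
brass3d (array([ 0.4808, -0.1965,  0.0462]), np.float64(0.00012695326112713228))
brass3d (array([ 0.4965, -0.1929,  0.0465]), np.float64(2.478982577217853e-05))
```

View pics/w3.png

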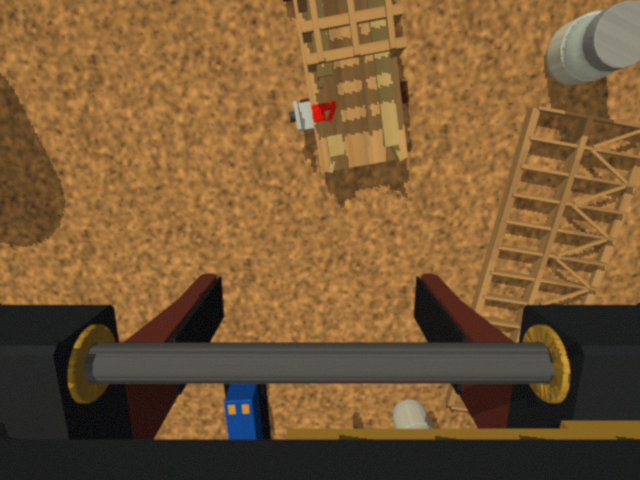

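Wrist view over the pod: mouth lip edges at (325,170)–(405,158), red catch at (322,111), roof front bar at (308–402, 60–45). It sits too high in the image, so I'll move 0.09 m further and take a second view.

To row units: 0.046 m is 0.92.

```bash
echo '[0.92,0,0,0,0.088,0.92,0,0,0,0.088,0,0,0,0,0.088]' | python3 drive.py | head -2; python3 -c "
from h import *
c=snap('wrist','w4')
cv2.imwrite('pics/w4c.png',cv2.resize(c['image'][20:280,230:470,::-1],None,fx=2.3,fy=2.3,interpolation=cv2.INTER_CUBIC))
c=load('w3')
cv2.imwrite('pics/w3c.png',cv2.resize(c['image'][0:220,230:470,::-1],None,fx=2.5,fy=2.5,interpolation=cv2.INTER_CUBIC))
"
```

```text
clock: 3.1
tcp_pos: [0.5187, 0.1335, 0.2462]
```

View pics/w4c.png

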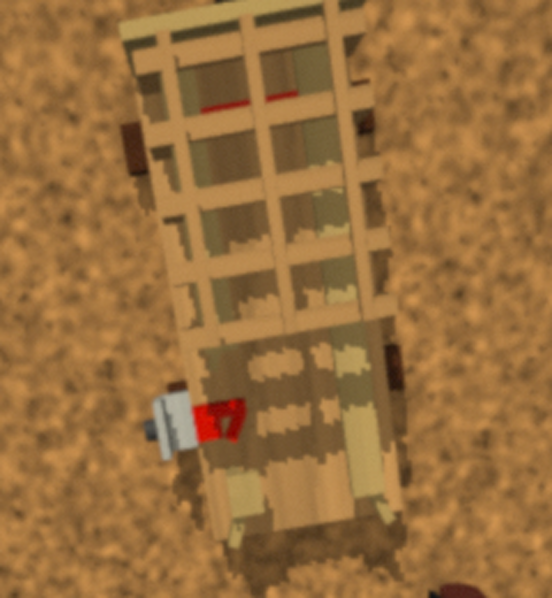

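View pics/w3c.png

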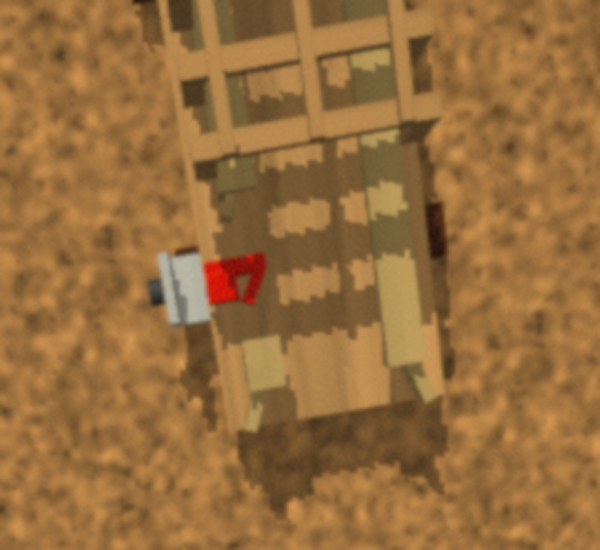

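Crop w4c: lip front inner corners at (265,514) and (353,498), roof front edge (183,345)–(397,315), red end stop line (200,110)–(298,95), catch tip at about (243,402–440). In w3c the same lip corners are at (286,388) and (388,366), the roof edge is (195,162)–(440,117), and the catch matches.

Run:
```python
from h import *
a,b=load("w4"),load("w3")
A=lambda x,y:(a,(230+x/2.3,20+y/2.3)); B=lambda x,y:(b,(230+x/2.5,y/2.5))
F={"lipL":(A(265,514),B(286,388)),"lipR":(A(353,498),B(388,366)),"lipRo":(A(382,492),B(423,358)),"roofL":(A(183,345),B(195,162)),"roofR":(A(397,315),B(440,117)),"roofC":(A(287,332),B(317,140)),"catchtip":(A(245,400),B(266,254)),
"floorL":(A(272,531),B(300,420)),"floorR":(A(352,517),B(390,403))}
P={}
for k,v in F.items(): P[k],e=tri(v); print(k,P[k],round(e,4))
ang=lambda v:np.degrees(np.arctan2(v[1],v[0]))
print("across dirs+90:",[ang(P[x]-P[y])-90 for x,y in (("lipL","lipR"),("roofL","roofR"),("floorL","floorR"))],"lip w",np.linalg.norm(P["lipL"]-P["lipR"]))
m=(P["lipL"]+P["lipR"])/2; r=(P["roofL"]+P["roofR"])/2
print("lip->roof",ang(r-m),np.linalg.norm((r-m)[:2]),"lip->roofC",ang(P["roofC"]-m))
c1,c2=plane(*A(287,332),.084),plane(*A(250,30),.084);print("roof strip",ang(c2-c1),np.linalg.norm(c2-c1))
for s in ((225,500),(385,470)): pass
l1,l2=plane(*A(353,498),.046),plane(*A(344,405),.046);print("lip R edge",ang(l2-l1))
print("mouth mid z46",(plane(*A(265,514),.046)+plane(*A(353,498),.046))/2,(plane(*B(286,388),.046)+plane(*B(388,366),.046))/2)
```

```text
lipL [0.5526 0.1079 0.045 ] 0.0002
lipR [0.5891 0.1232 0.0494] 0.0
lipRo [0.6012 0.1284 0.0506] 0.0003
roofL [0.5041 0.1767 0.0714] 0.0005
roofR [0.5827 0.2032 0.0818] 0.0001
roofC [0.5434 0.1894 0.079 ] 0.0007
catchtip [0.535  0.1559 0.0371] 0.0004
floorL [0.5611 0.096  0.0257] 0.0011
floorR [0.5965 0.1096 0.0262] 0.0007
across dirs+90: [np.float64(-247.3292797463895), np.float64(-251.32758690465332), np.float64(-249.0056947239891)] lip w 0.039826830800890584
lip->roof 110.27075262990891 0.07930283723889547 lip->roofC 110.40348224751956
roof strip 108.8330116357996 0.10615931870474493
lip R edge 108.14107688366938
mouth mid z46 [0.5713 0.1154 0.046 ] [0.5711 0.1156 0.046 ]
```

To row units: -0.0439 m is -0.878, 0.011 m is 0.22, -0.049 rad / 3.1416 = -0.0156.

```bash
echo '[-0.878,-0.188,0.22,0,0.088,-0.878,-0.188,0.22,0,0.088,-0.878,-0.188,0.22,0,0.088,-0.878,-0.188,0.22,0,0.088,-0.878,-0.188,0.22,0,0.088,-0.878,-0.188,0.22,0,0.088,-0.878,-0.188,0.22,0,0.088,-0.878,-0.188,0.22,0,0.088,-0.878,-0.188,0.22,-0.0156,0.088,0,0,0,0,0.088]' | python3 drive.py
python3 - <<'E'
from h import *
from plant import ctrl
c=snap('wrist','w5'); p=packpose(c); print(p)
b=load('w1');B=[brass(x,bluerect(x)) for x in (c,b)]
print([tri([(c,B[0][i]),(b,B[1][i])]) for i in (0,1)])
S=ctrl.state();R=np.array(S["tool_rot"])
print(R.T@(np.array([.5062,-.270,.036])-S["tcp_pos"]), np.degrees(np.arctan2(R[1,0],R[0,0])))
E
```

```text
clock: 4.15
tcp_pos: [0.5025, -0.2857, 0.1445]
tool_rot: [[-0.213, 0.977, -0.004], [0.977, 0.212, -0.003], [-0.002, -0.005, -1.0]]
contact_force: [-0.8, -0.7, 0.5]
grip_width: 0.0876
grip_force: 0.0
{'ctr': array([ 0.4973, -0.2357,  0.045 ]), 'yaw': np.float64(101.58992723877545), 'L': np.float64(0.10487723006427367), 'W': np.float64(0.03370996668378676), 'brass': [(np.float64(314.4841628959276), np.float64(107.12217194570135)), (np.float64(337.5514018691589), np.float64(106.5))], 'origin': array([ 0.4969, -0.2337,  0.045 ]), 'u': array([-0.2009,  0.9796,  0.    ]), 'brass_ahead': np.float64(0.04213431218517309)}
[(array([ 0.4809, -0.1966,  0.0475]), np.float64(2.507726700199355e-05)), (array([ 0.4963, -0.1929,  0.0483]), np.float64(1.774183635924013e-05))]
[0.011  0.0052 0.1092] 102.38867735087166
```

To row units: 0.03 m is 0.6, 0.025 m is 0.5.

```bash
echo '[0.1,0.046,0.5,0,0.088,0.1,0.044,0.6,0,0.088,0,0,0.6,0,0.088,0,0,0.36,0,0.088,0,0,0.12,0,0.088,0,0,0,0,0.088,0,0,0,0,0.088]' | python3 drive.py
python3 - <<'E'
from h import *
from plant import ctrl
S=ctrl.state();R=np.array(S["tool_rot"])
print(R.T@(np.array([.5057,-.2705,.036])-S["tcp_pos"]), np.degrees(np.arctan2(R[1,0],R[0,0])))
E
```

```text
clock: 4.9
tcp_pos: [0.5097, -0.2654, 0.0388]
tool_rot: [[-0.224, 0.975, 0.001], [0.975, 0.224, -0.001], [-0.001, 0.001, -1.0]]
contact_force: [-0.0, -0.4, 1.2]
grip_width: 0.0879
grip_force: 0.0
[-0.0041 -0.005   0.0028] 102.9633287257286
```

To row units: -0.005 m is -0.1, -0.004 m is -0.08.

```bash
echo '[-0.08,-0.1,0.056,0,0.088,0,0,0,0,0.05,0,0,0,0,0.03,0,0,0,0,0.02,0,0,0,0,0.02,0,0,0,0,0.02,0,0,0,0,0.02]' | python3 drive.py 45
```

```text
clock: 5.6
tcp_pos: [0.5053, -0.2699, 0.035]
tool_rot: [[-0.225, 0.974, 0.0], [0.974, 0.225, 0.0], [0.0, 0.0, -1.0]]
contact_force: [0.5, -0.5, -0.4]
grip_width: 0.0436
grip_force: 0.0
```

To row units: -0.04 m is -0.8, -0.03 m is -0.6.

```bash
echo '[0,0,0,0,0.02,0,0,0,0,0.02,0,0,0,0,0.02,0,0,0,0,0.02]' | python3 drive.py 45; echo '[0,0,-0.2,0,0.02,0,0,-0.6,0,0.02,0,0,-0.8,0,0.02,0,0,0,0,0.02,0,0,0,0,0.02]' | python3 drive.py
python3 - <<'E'
from h import *
from plant import ctrl
c=snap('side','s1'); d=snap('wrist','w6'); print(bluerect(d),packpose(d,.125))
cv2.imwrite('pics/both.png',np.vstack([cv2.resize(c['image'],(400,300)),cv2.resize(d['image'],(400,300))])[:,:,::-1])
S=ctrl.state();print(S["tcp_pos"])
E
```

```text
clock: 6.0
tcp_pos: [0.5052, -0.27, 0.035]
tool_rot: [[-0.225, 0.974, -0.0], [0.974, 0.225, -0.0], [-0.0, -0.0, -1.0]]
contact_force: [-0.2, -0.0, -0.1]
grip_width: 0.0202
grip_force: 0.0
clock: 6.5
tcp_pos: [0.5058, -0.2704, 0.1166]
tool_rot: [[-0.225, 0.974, 0.002], [0.974, 0.225, -0.002], [-0.002, 0.002, -1.0]]
contact_force: [-0.4, -0.8, 0.3]
grip_width: 0.0198
grip_force: 0.0
((317.9999694824219, 188.99998474121094), (159.99996948242188, 53.99999237060547), 90.0) {'ctr': array([ 0.4955, -0.2257,  0.125 ]), 'yaw': np.float64(103.96015769322314), 'L': np.float64(0.0711446464014819), 'W': np.float64(0.022852028814799828), 'brass': [(np.float64(292.92857142857144), np.float64(265.14285714285717)), (np.float64(305.44628099173553), np.float64(127.43388429752066)), (np.float64(331.0346153846154), np.float64(127.34615384615384))], 'origin': array([ 0.495 , -0.2238,  0.125 ]), 'u': array([-0.2412,  0.9705, -0.    ]), 'brass_ahead': np.float64(0.008790316805207277)}
[ 0.5047 -0.2699  0.1146]
```

View pics/both.png

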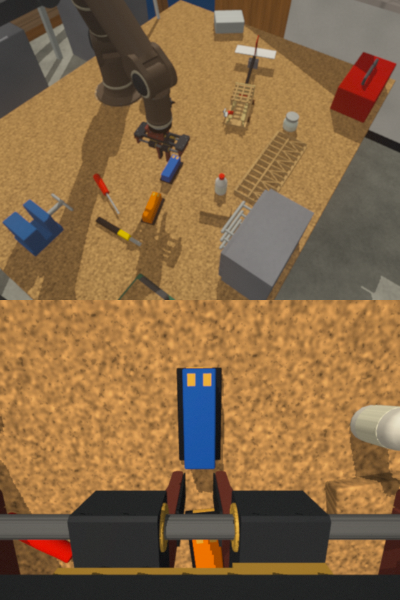

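Missed: the fingers closed to 20 mm on nothing, and the pack is still on the bench with its rear edge at about (200,468) in the lower half. Measuring where it is now.

Run:
```python
from h import *
from plant import ctrl
for f in ("w1","w5","w6"):
    d=load(f); r=bluerect(d); p=packpose(d); print(f,p["ctr"],p["yaw"],p["L"],p["W"],cv2.boxPoints(r).tolist())
d=load("w6");S=ctrl.state();R=np.array(S["tool_rot"])
t=np.array(S["tcp_pos"]); print("tcp pix",proj(d,t),"tips",[proj(d,t+R@[0,s*.012,.011]) for s in (-1,1)])
print(proj(d,[.5052,-.27,.035]))
s=snap("side","s2");print(bluerect(s), tri([(s,bluerect(s)[0]),(d,bluerect(d)[0])]))
```

```text
w1 [ 0.4981 -0.2349  0.045 ] 104.42859347567749 0.1057360271112251 0.03421097192401671 [[318.5769348144531, 141.11538696289062], [353.9253234863281, 139.43212890625], [358.9524841308594, 245.00228881835938], [323.6040954589844, 246.685546875]]
w5 [ 0.4973 -0.2357  0.045 ] 101.58992723877545 0.10487723006427367 0.03370996668378676 [[301.0, 239.0], [301.0, 91.0], [350.0, 91.0], [350.0, 239.0]]
w6 [ 0.4976 -0.2351  0.045 ] 103.96015769322315 0.10476046381189978 0.03364960343146026 [[290.9999694824219, 109.0], [344.9999694824219, 109.0], [344.9999694824219, 268.9999694824219], [290.9999694824219, 268.9999694824219]]
tcp pix [316.1125 280.5504] tips [array([293.5651, 273.4416]), array([338.8173, 273.3871])]
[317.3431 242.1046]
((32.225669860839844, 361.3849792480469), (46.37753677368164, 29.068275451660156), 41.18592834472656) (array([ 0.4336, -0.4782,  0.1838]), np.float64(0.26609162669385755))
```

To row units: 0.035 m is 0.7, 0.01 m is 0.2.

```bash
echo '[0,0,0,0,0.088,0,0,0,0,0.088,0,0,0,0,0.088,0,0,0,0,0.088,0,0,0,0,0.088,0,0,0,0,0.088,0,0,0,0,0.088,0,0,0,0,0.088,0,0,0,0,0.088]' | python3 drive.py|grep -E "clock|width"; echo '[0,0,0.7,0,0.088,0,0,0.7,0,0.088,0,0,0.2,0,0.088,0,0,0.06,0,0.088,0,0,0,0,0.04,0,0,0,0,0.02,0,0,0,0,0.02,0,0,0,0,0.02,0,0,0,0,0.02,0,0,0,0,0.02]' | python3 drive.py 45;  echo '[0,0,0,0,0.02,0,0,0,0,0.02,0,0,0,0,0.02]' | python3 drive.py 45
python3 - <<'E'
from h import *
c=snap('side','s3'); d=snap('wrist','w7')
cv2.imwrite('pics/both2.png',np.hstack([cv2.resize(c['image'][170:320,210:360],(400,400),interpolation=cv2.INTER_CUBIC),cv2.resize(d['image'][80:330,190:440],(400,400),interpolation=cv2.INTER_CUBIC)])[:,:,::-1])
E
```

```text
clock: 7.55
grip_width: 0.087
clock: 8.55
tcp_pos: [0.5053, -0.2701, 0.0323]
tool_rot: [[-0.225, 0.974, 0.0], [0.974, 0.225, -0.0], [-0.0, 0.0, -1.0]]
contact_force: [1.3, 0.1, 1.1]
grip_width: 0.0428
grip_force: 0.0
clock: 8.85
tcp_pos: [0.5052, -0.27, 0.0319]
tool_rot: [[-0.225, 0.974, -0.0], [0.974, 0.225, 0.0], [0.0, -0.0, -1.0]]
contact_force: [0.2, 0.9, -0.8]
grip_width: 0.0211
grip_force: 0.0
```

View pics/both2.png

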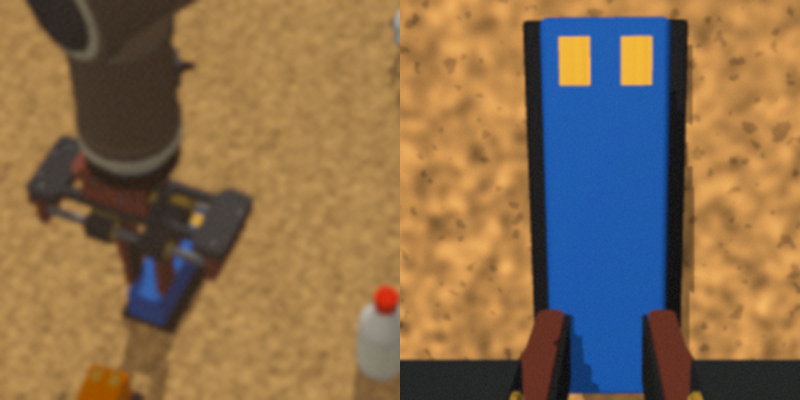

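The fingertips (570–645 wide at row 310) overlap the block top, so they are above the block. By perspective, a 47 px gap for 21 mm puts the tips about 24 mm shorter than the nominal "11 mm ahead". I'll open and try 12 mm lower.

To row units: 0.006 m is 0.12.

```bash
echo '[0,0,0,0,0.088,0,0,0,0,0.088,0,0,0,0,0.088,0,0,0,0,0.088,0,0,0,0,0.088,0,0,0.12,0,0.088,0,0,0.12,0,0.088]' | python3 drive.py|tail -3; echo '[0,0,0,0,0.02,0,0,0,0,0.02,0,0,0,0,0.02,0,0,0,0,0.02,0,0,0,0,0.02,0,0,0,0,0.02,0,0,0,0,0.02,0,0,0,0,0.02,0,0,0,0,0.02,0,0,0,0,0.02]' | python3 drive.py 45
```

```text
contact_force: [0.3, 0.1, 0.5]
grip_width: 0.0727
grip_force: 0.0
clock: 10.65
tcp_pos: [0.5053, -0.2701, 0.0201]
tool_rot: [[-0.225, 0.974, 0.0], [0.974, 0.225, -0.0], [-0.0, 0.0, -1.0]]
contact_force: [0.0, 0.5, 1.6]
grip_width: 0.0337
grip_force: 45.0
```

To row units: 0.006 m is 0.12.

```bash
echo '[0,0,0,0,0.05,0,0,0,0,0.05,0,0,0,0,0.05,0,0,0.12,0,0.05,0,0,0,0,0.02,0,0,0,0,0.02,0,0,0,0,0.02,0,0,0,0,0.02,0,0,0,0,0.02]' | python3 drive.py 45; echo '[0,0,-0.2,0,0.02,0,0,-0.6,0,0.02,0,0,-0.6,0,0.02,0,0,0,0,0.02,0,0,0,0,0.02]' | python3 drive.py 45;  python3 - <<'E'
from h import *
from plant import ctrl
d=snap('wrist','w8'); S=ctrl.state(); t=np.array(S["tcp_pos"]);R=np.array(S["tool_rot"])
top=t[2]-.0145+.045; p=packpose(d,top); print(t,top,p)
print("rel tool",R.T@(p["ctr"]-t))
u=np.array([np.cos(np.radians(109.5)),np.sin(np.radians(109.5)),0]); M=np.array([.5712,.1155,.025])
print("origin->mouth -0.1 target for origin",M-.075*u)
E
```

```text
clock: 11.55
tcp_pos: [0.5051, -0.2699, 0.0139]
tool_rot: [[-0.225, 0.974, -0.0], [0.974, 0.225, 0.0], [0.0, -0.0, -1.0]]
contact_force: [-0.4, 0.1, -2.6]
grip_width: 0.0338
grip_force: 45.0
clock: 12.05
tcp_pos: [0.5054, -0.2704, 0.0848]
tool_rot: [[-0.225, 0.974, 0.001], [0.974, 0.225, -0.001], [-0.001, 0.001, -1.0]]
contact_force: [-1.6, 0.1, -2.4]
grip_width: 0.0338
grip_force: 45.0
[ 0.5047 -0.2701  0.0837] 0.11422395037315711 {'ctr': array([ 0.498 , -0.2357,  0.1142]), 'yaw': np.float64(104.66838131899635), 'L': np.float64(0.1050396189754711), 'W': np.float64(0.03384201945333973), 'brass': [(np.float64(296.4863102998696), np.float64(113.97783572359843)), (np.float64(339.6155844155844), np.float64(113.88701298701298))], 'origin': array([ 0.4975, -0.2338,  0.1142]), 'u': array([-0.2532,  0.9674, -0.    ]), 'brass_ahead': np.float64(0.042005188311238055)}
rel tool [ 0.035   0.0012 -0.0305]
origin->mouth -0.1 target for origin [0.5962 0.0448 0.025 ]
```

Pack gripped and lifted (2.5 N, as expected for 260 g). Now carry it to the front of the mouth.

To row units: 0.0293 m is 0.586, 0.0206 m is 0.412, -0.113 rad / 3.1416 = -0.036.

```bash
echo '[0.586,0.412,0,0,0.02,0.586,0.412,0,0,0.02,0.586,0.412,0,0,0.02,0.586,0.412,0,0,0.02,0.586,0.412,0,0,0.02,0.586,0.412,0,0,0.02,0.586,0.412,0,0,0.02,0.586,0.412,0,-0.036,0.02,0,0,0,0,0.02,0,0,0,0,0.02]' | python3 drive.py 45;  python3 - <<'E'
from h import *
from plant import ctrl
d=snap('wrist','w9'); S=ctrl.state(); t=np.array(S["tcp_pos"]);R=np.array(S["tool_rot"])
p=packpose(d,t[2]+.0311);print("rel",R.T@(p["ctr"]-t))
print(t,np.degrees(np.arctan2(R[1,0],R[0,0])),R.T@(np.array([.6126,-.0045,.0414])-t))
cv2.imwrite('pics/w9c.png',cv2.resize(d['image'][0:300,180:480,::-1],(600,600),interpolation=cv2.INTER_CUBIC))
E
```

```text
clock: 13.1
tcp_pos: [0.612, -0.0036, 0.0823]
tool_rot: [[-0.335, 0.942, -0.003], [0.942, 0.335, 0.0], [0.001, -0.003, -1.0]]
contact_force: [-0.7, -0.7, -2.5]
grip_width: 0.0341
grip_force: 45.0
rel [ 0.0372  0.001  -0.0311]
[ 0.6119 -0.0052  0.0825] 109.44615670353438 [0.0004 0.001  0.0411]
```

View pics/w9c.png

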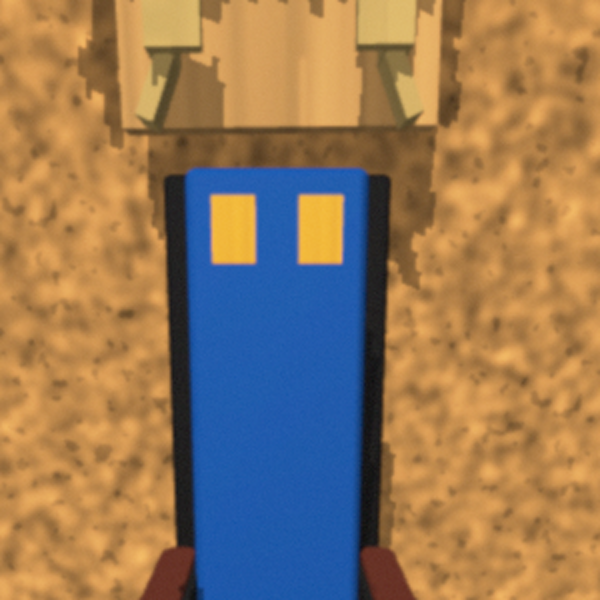

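The pack is aligned with the mouth: lip corners at crop (201,47) and (358,45), floor edge row 130 level, and the pod centre about 1 mm to the right of the pack axis. Lower and check.

Units first: shifts go in shares of 50 mm and turns go in shares of pi rad. So 0.018 m is 0.36, 0.001 m is 0.02.

```bash
echo '[0,0.02,0.3,0,0.02,0,0,0.36,0,0.02,0,0,0.16,0,0.02,0,0,0,0,0.02,0,0,0,0,0.02]' | python3 drive.py;  python3 - <<'E'
from h import *
from plant import ctrl
d=snap('wrist','w10'); S=ctrl.state(); t=np.array(S["tcp_pos"]);R=np.array(S["tool_rot"]); M=np.array([.5702,.1152,.025])
print(t,np.degrees(np.arctan2(R[1,0],R[0,0])),R.T@(M-t))
g=cv2.cvtColor(d['image'],cv2.COLOR_RGB2HSV); p=packpose(d,t[2]+.0311); print("pack rel",R.T@(p["ctr"]-t))
m=cv2.inRange(g,(20,60,130),(35,130,255));n,l,s,c=cv2.connectedComponentsWithStats(m[:200,200:440]);print([ (s[i].tolist(),c[i].round(1)) for i in range(1,n) if s[i,4]>60])
E
```

```text
clock: 13.65
tcp_pos: [0.6139, -0.0047, 0.0428]
tool_rot: [[-0.333, 0.943, -0.0], [0.943, 0.333, -0.0], [0.0, -0.0, -1.0]]
contact_force: [0.5, -0.6, -2.8]
grip_width: 0.0339
grip_force: 45.0
[ 0.6143 -0.0045  0.0433] 109.44537497894561 [ 0.1276 -0.0017  0.0183]
pack rel [ 0.0357  0.0001 -0.0311]
[([27, 0, 20, 36, 358], array([36.8, 17.5])), ([184, 0, 20, 34, 320], array([193.3,  15. ]))]
```

To row units: 0.008 m is 0.16, -0.001 m is -0.02.

```bash
echo '[0.16,-0.02,0.024,0,0.02,0.16,0,0,0,0.02,0.16,0,0,0,0.02,0.12,0,0,0,0.02,0.12,0,0,0,0.02]' | python3 drive.py | grep -E "tcp|force";echo '[0.1,0,0,0,0.02,0.1,0,0,0,0.02,0.1,0,0,0,0.02,0,0,0,0,0.02]' | python3 drive.py;  python3 - <<'E'
from h import *
from plant import ctrl
d=snap('wrist','w11'); S=ctrl.state(); t=np.array(S["tcp_pos"]);R=np.array(S["tool_rot"]); M=np.array([.5702,.1152,.025])
print(t,np.degrees(np.arctan2(R[1,0],R[0,0])),R.T@(M-t),R.T@S["contact_force"],S["moment"])
p=packpose(d,t[2]+.0311); print("pack rel",R.T@(p["ctr"]-t))
E
```

```text
tcp_pos: [0.6009, 0.0303, 0.042]
contact_force: [0.6, 0.4, -1.7]
grip_force: 45.0
clock: 14.6
tcp_pos: [0.5957, 0.0446, 0.0418]
tool_rot: [[-0.334, 0.942, -0.0], [0.942, 0.334, 0.0], [0.0, 0.0, -1.0]]
contact_force: [-0.3, 0.1, -3.0]
grip_width: 0.0339
grip_force: 45.0
[0.5959 0.0439 0.0418] 109.51541656562455 [ 0.0758 -0.0004  0.0168] [-0.282   0.6885  3.303 ] [-0.1031 -0.1161  0.0086]
pack rel [ 0.0363  0.0006 -0.0311]
```

To row units: 0.004 m is 0.08, 0.001 m is 0.02.

```bash
echo '[0.08,0,0.02,0,0.02,0.08,0,0.02,0,0.02,0.08,0,0,0,0.02,0.08,0,0,0,0.02]' | python3 drive.py | grep -E "tcp|force";echo '[0.08,0,0,0,0.02,0.08,0,0,0,0.02,0.08,0,0,0,0.02]' | python3 drive.py| grep -E "tcp|force";echo '[0.08,0,0,0,0.02,0.08,0,0,0,0.02,0,0,0,0,0.02]' | python3 drive.py| grep -E "clock|tcp|force"
```

```text
tcp_pos: [0.5905, 0.0591, 0.0397]
contact_force: [-0.3, -0.4, -2.8]
grip_force: 45.0
tcp_pos: [0.5878, 0.068, 0.0401]
contact_force: [3.5, -7.4, -1.2]
grip_force: 45.0
clock: 15.65
tcp_pos: [0.5846, 0.0763, 0.0401]
contact_force: [3.2, -3.6, -1.4]
grip_force: 45.0
```

To row units: 0.008 m is 0.16, 0.006 m is 0.12.

```bash
echo '[0.12,0,0,0,0.02,0.16,0,0,0,0.02,0.16,0,0,0,0.02,0.16,0,0,0,0.02,0.16,0,0,0,0.02]' | python3 drive.py | grep -E "tcp|force";echo '[0.16,0,0,0,0.02,0.16,0,0,0,0.02,0.16,0,0,0,0.02,0.14,0,0,0,0.02,0.1,0,0,0,0.02,0,0,0,0,0.02]' | python3 drive.py;python3 - <<'E'
from h import *
from plant import ctrl
d=snap('wrist','w12'); S=ctrl.state(); t=np.array(S["tcp_pos"]);R=np.array(S["tool_rot"]); M=np.array([.5702,.1152,.025])
print(R.T@(M-t),R.T@S["contact_force"],S["moment"],np.degrees(np.arctan2(R[1,0],R[0,0])))
E
```

```text
tcp_pos: [0.572, 0.1118, 0.0399]
contact_force: [2.6, -5.7, -2.2]
grip_force: 45.0
clock: 16.75
tcp_pos: [0.5595, 0.147, 0.0398]
tool_rot: [[-0.335, 0.942, 0.001], [0.942, 0.335, -0.001], [-0.001, 0.0, -1.0]]
contact_force: [2.0, -2.3, -2.6]
grip_width: 0.0336
grip_force: 45.0
[-0.0335 -0.0005  0.0148] [-3.9498  1.1898  3.0522] [-0.9641 -0.5957  0.2975] 109.52922325691756
```

To row units: -0.025 m is -0.5, -0.02 m is -0.4.

```bash
echo '[0,0,0.02,0,0.02,0,0,0,0,0.045,0,0,0,0,0.045,0,0,0,0,0.045,0,0,0,0,0.045,0,0,-0.4,0,0.045,0,0,-0.5,0,0.03,-0.4,0,0,0,0.01,-0.4,0,0,0,0.0,0,0,0,0,0.0]' | python3 drive.py;python3 - <<'E'
from h import *
from plant import ctrl
d=snap('wrist','w13'); S=ctrl.state(); t=np.array(S["tcp_pos"]);R=np.array(S["tool_rot"]); M=np.array([.5702,.1152,.025])
print(R.T@(M-t),R.T@S["contact_force"],np.degrees(np.arctan2(R[1,0],R[0,0])))
r=bluerect(d);print(r); B=[R.T@(plane(d,p,.070)-M) for p in cv2.boxPoints(r)]; print(np.array(B))
cv2.imwrite('pics/w13c.png',d['image'][0:400,150:490,::-1])
E
```

```text
clock: 17.8
tcp_pos: [0.5736, 0.1064, 0.0838]
tool_rot: [[-0.33, 0.944, 0.0], [0.944, 0.33, -0.001], [-0.002, -0.0, -1.0]]
contact_force: [-0.2, 0.2, 0.1]
grip_width: 0.0163
grip_force: 0.0
[ 0.0073 -0.0003  0.0587] [ 1.2858 -0.036   0.6633] 109.3297905794431
((316.5, 161.0), (130.0, 69.0), 90.0)
[[ 0.0795 -0.0162 -0.045 ]
 [ 0.0795  0.0167 -0.045 ]
 [ 0.0161  0.018  -0.045 ]
 [ 0.0161 -0.0178 -0.045 ]]
```

View pics/w13c.png

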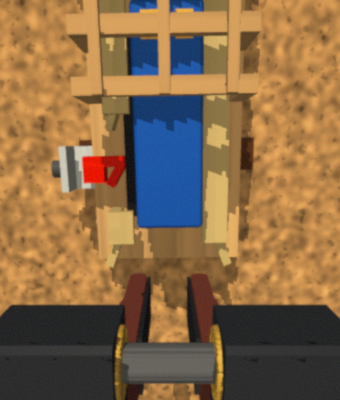

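The pack sits straight in the channel (block columns 135–203, rear at row 226), and the red catch is riding on the sled. The fingers are clear behind it. Closing them, lowering behind the rear face and pushing.

To row units: 0.02 m is 0.4, 0.015 m is 0.3.

```bash
echo '[0,0,0.3,0,0.0,0,0,0.4,0,0.0,0,0,0.24,0,0.0,0.06,0,0,0,0.0,0,0,0,0,0.0]' | python3 drive.py| grep -E "tcp|force|width";echo '[0.1,0,0,0,0.0,0.1,0,0,0,0.0,0.1,0,0,0,0.0,0.1,0,0,0,0.0,0.1,0,0,0,0.0]' | python3 drive.py| grep -E "tcp|force|clock"; echo '[0.08,0,0,0,0.0,0.08,0,0,0,0.0]' | python3 drive.py| grep -E "tcp|force|clock"
```

```text
tcp_pos: [0.5711, 0.1138, 0.0364]
contact_force: [-0.2, 0.8, 0.3]
grip_width: 0.0007
grip_force: 0.0
clock: 18.85
tcp_pos: [0.5649, 0.133, 0.0377]
contact_force: [3.2, -9.2, 2.2]
grip_force: 4.6
clock: 19.05
tcp_pos: [0.5622, 0.1405, 0.0377]
contact_force: [2.8, -9.7, 3.0]
grip_force: 4.7
```

To row units: 0.004 m is 0.08.

```bash
for i in 1; do echo '[0.08,0,0,0,0.0,0.08,0,0,0,0.0]' | python3 drive.py| grep -E "tcp|contact"; echo '[0.06,0,0,0,0.0]' | python3 drive.py| grep -E "tcp|contact"; echo '[0.06,0,0,0,0.0]' | python3 drive.py| grep -E "tcp|contact";echo '[0.04,0,0,0,0.0]' | python3 drive.py| grep -E "tcp|contact"; done
```

```text
tcp_pos: [0.5595, 0.1478, 0.0376]
contact_force: [2.7, -9.4, 1.6]
tcp_pos: [0.5584, 0.1507, 0.0376]
contact_force: [3.4, -9.0, 1.8]
tcp_pos: [0.5575, 0.1534, 0.0376]
contact_force: [3.3, -9.4, 2.4]
tcp_pos: [0.5562, 0.1569, 0.0376]
contact_force: [0.1, -3.5, 1.4]
```

```bash
echo '[0.04,0,0,0,0.0]' | python3 drive.py| grep -E "tcp|contact";  echo '[0.02,0,0,0,0.0]' | python3 drive.py| grep -E "tcp|contact"
python3 - <<'E'
from h import *
for f in ("w3","w13",None):
    d=load(f) if f else snap('wrist','w14'); u=np.array([-.3338,.9426,0]);v=np.array([-.9426,-.3338,0]);M=np.array([.5702,.1152,.025])
    h=cv2.cvtColor(d["image"],cv2.COLOR_RGB2HSV);m=cv2.inRange(h,(0,180,110),(6,255,255))
    m[300:]=0; n,l,s,c=cv2.connectedComponentsWithStats(m)
    for i in range(1,n):
        if s[i,4]>40:
            ys,xs=np.nonzero(l==i);Q=np.array([plane(d,p,.046)-M for p in zip(xs,ys)]);
            if abs((Q@v).mean())<.06 and abs((Q@u).mean())<.2: print(f,s[i].tolist(),"x",(Q@u).min()-.105,(Q@u).max()-.105,"y",(Q@v).min(),(Q@v).max())
r=bluerect(d);print(r,[((plane(d,p,.070)-M)@u-.105) for p in cv2.boxPoints(r)])
E
```

```text
tcp_pos: [0.5557, 0.1581, 0.0376]
contact_force: [3.6, -12.1, 5.0]
tcp_pos: [0.5557, 0.1581, 0.0375]
contact_force: [2.5, -12.7, 5.0]
w3 [312, 101, 24, 21, 346] x -0.07223479400488206 -0.054854531670933224 y 0.02114534907977526 0.04382750947564899
w13 [233, 156, 42, 31, 976] x -0.07056233232165468 -0.053874899049608245 y 0.023528432681706766 0.04666488867060069
None [226, 266, 49, 34, 1297] x -0.06547182787186617 -0.04870523931199878 y 0.019729150351781837 0.04323064658130957
((317.0, 261.0), (48.0, 82.0), 90.0) [np.float64(-0.02887435124310453), np.float64(-0.028977161087819198), np.float64(-0.04926198826974905), np.float64(-0.049149111438475224)]
```

Stop reached at about 13 N. The catch tip is at y≈20 mm, so out again (it was 23.5 while riding). Retract and check.

To row units: -0.04 m is -0.8, -0.03 m is -0.6.

```bash
echo '[-0.12,0,0,0,0.0,-0.4,0,0,0,0.0,-0.4,0,0,0,0.0,-0.4,0,-0.6,0,0.0,0,0,-0.8,0,0.0,0,0,-0.8,0,0.0,0,0,-0.6,0,0.0,0,0,0,0,0,0,0,0,0,0,0,0,0,0,0]' | python3 drive.py;python3 - <<'E'
from h import *
u=np.array([-.3338,.9426,0]);v=np.array([-.9426,-.3338,0]);M=np.array([.5702,.1152,.025])
for f in ("w3","w4","w13",None):
    d=load(f) if f else snap('wrist','w15')
    h=cv2.cvtColor(d["image"],cv2.COLOR_RGB2HSV);m=cv2.inRange(h,(0,180,110),(6,255,255)); m[300:]=0; n,l,s,c=cv2.connectedComponentsWithStats(m)
    for i in range(1,n):
        if s[i,4]>40:
            ys,xs=np.nonzero(l==i);Q=np.array([plane(d,p,.046)-M for p in zip(xs,ys)])
            if abs((Q@v).mean())<.06 and abs((Q@u).mean())<.2: print(f,"x",(Q@u).min()-.105,(Q@u).max()-.105,"y",(Q@v).min(),(Q@v).max())
h=cv2.cvtColor(d["image"],cv2.COLOR_RGB2HSV);m=cv2.inRange(h,(105,140,60),(130,255,255));n,l,s,c=cv2.connectedComponentsWithStats(m)
for i in range(1,n):
    if s[i,4]>40:
        x,y,w,hh,a=s[i]; print("blue",s[i].tolist(),(plane(d,(x+w/2,y+hh),.070)-M)@u-.105)
E
```

```text
clock: 20.8
tcp_pos: [0.5755, 0.0994, 0.1757]
tool_rot: [[-0.334, 0.943, -0.002], [0.943, 0.334, -0.0], [0.0, -0.002, -1.0]]
contact_force: [0.4, -0.3, 0.2]
grip_width: 0.0004
grip_force: 0.0
w3 x -0.07223479400488206 -0.054854531670933224 y 0.02114534907977526 0.04382750947564899
w4 x -0.07008296949294959 -0.051959534756412754 y 0.021058992794890964 0.04329602900044107
w13 x -0.07056233232165468 -0.053874899049608245 y 0.023528432681706766 0.04666488867060069
None x -0.07127997909824574 -0.054252271190860415 y 0.01972466200252868 0.04299304611205629
blue [293, 0, 19, 5, 92] 0.035591821418449646
blue [322, 0, 22, 4, 85] 0.03617648551833701
blue [294, 23, 18, 24, 427] 0.009954664040015673
blue [322, 23, 21, 24, 504] 0.009945468504082247
blue [323, 63, 20, 25, 466] -0.016337463097874094
blue [295, 64, 18, 24, 421] -0.016329550371089657
blue [296, 103, 47, 35, 1638] -0.05020721804065752
```

```bash
python3 -c "
from plant import ctrl
print(ctrl.hand_in())"
```

```text
the job is handed in; nothing more can be done
None
```

The blue pack is fully home against the end stop, the red catch has clicked out behind it, and the gripper is clear. I handed the job in at about 21 s; pushing forces stayed under about 14 N, and I touched nothing else on the bench.

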